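# Fold over and tuck in the flap of the document case

## Task

Close the document case on the side table with a fingertip: push its raised flap over until it lies flat on the cover, then push the flap's sliding tongue forward so that its edge is tucked well beneath the raised lip and the flap stays down by itself. Pick nothing up, leave the case lying where it is, and do not disturb the torch, the dispenser or the coaster.

Things in the scene. Friction and masses are not known exactly. Their poses are not given: they have to be found in the camera images.
- case: flat hard grey plastic document case, loose on the table, 200 (x) by 240 (y) by 30 mm, 0.95 kg; origin at the centre of its underside, z up; x points from the flap's hinge to the lip, the flap folds towards +x. Flat cover with its top at z = 30 mm from x = -55 to +94 mm; x = -94 to -55 is an open mouth showing white papers.
- hinge_mid (a point): middle of the flap's hinge axis, on the case at x = -94, y = 0, z = 33 mm of case; the axis runs along the case's y; axes as case
- flap (a joint): hinge angle, rad: 0 = flat on the cover (hard stop), 1.57 = upright, 2.0 = leaning back; starts raised. The flap is a black channel frame, 108 mm wide, 56 long, 6 thick, that holds the tongue. A hinge spring (0.07 N m/rad towards 1.5 rad, friction 0.035 N m) lifts it again unless pressed (about 2 N at 50 mm from the hinge) or held by the lip.
- tongue (a joint): how far the tongue is slid out of the flap, m: 0 = in (start), 0.016 = fully out (stop). Friction about 1 N, it stays where left. With the flap flat, its edge is 6 mm short of the lip at 0 and 10 mm beneath it at 0.016; slid out before the flap is flat, it lands on top of the lip.
- tongue_edge (a point): middle of the tongue's free edge, at half thickness; 92 mm from the hinge axis when in. The tongue is a bare aluminium plate, 78 long, 88 wide, 4 mm thick, its mid-plane through the hinge axis. Axes: x along the tongue away from the hinge, z out of its outer face (up when flat, towards the case's -x when upright).
- rib (a point): middle of the top of the black rib across the tongue's outer face, for pushing it: 6 mm thick along the tongue, 6 mm high, 70 mm wide; 65 mm from the hinge axis when the tongue is in; moves with the tongue. Between the hinge end and the rib 48 mm of plate are free for a fingertip. Axes as tongue_edge.
- torch: black aluminium torch standing on its tail, 120 mm tall, 40 mm across the head; origin at the centre of its foot. Leave alone.
- dispenser: empty clear plastic push dispenser standing upright, 54 mm across, 121 mm tall; origin at the centre of its foot. Leave alone.
- coaster: sage green hard silicone coaster lying flat, 90 mm across, 6 mm thick; origin at the centre of its underside. Leave alone.
- lip_edge (a point): middle of the lip's lower front edge, at x = +4, y = 0, z = 38.5 mm of case; axes as case. The lip is a black plate across the cover, 110 mm wide in y, 22 mm deep in x, 3 mm thick (top at z = 41.5 mm); the slot under it is open towards -x and closed behind.

How it is judged:
On the way:
1. the flap is folded flat on the cover (within 0.06 rad) with the tongue still clear of the lip (slid out less than 8 mm) (value of joint flap below 0.06 rad and value of joint tongue below 0.008 m), for 0.02 s.
At the end, for the whole second after the job is handed in: The flap is down (joint below 0.08 rad) and at rest, the tongue is slid out more than 11 mm with its edge below the lip's underside and at least 4 mm beneath it, and the case lies flat and still (value of joint flap below 0.08 rad and value of joint tongue above 0.011 m and z of tongue_edge in the frame of lip_edge below 0 m and x of tongue_edge in the frame of lip_edge above 0.004 m and angle between case's own z axis and vertical below 0.05 rad and linear speed of case below 0.02 m/s and velocity of joint flap below 0.1 rad/s); the robot touches nothing.
It fails at once if the case is lifted or tipped (10 mm or 0.15 rad) (height (world z) of case above 0.01 m or angle between case's own z axis and vertical above 0.15 rad).
It fails at once if the case is shoved more than 40 mm (distance of case from where it was at the start of the episode above 0.04 m).
It fails at once if the torch, dispenser or coaster is moved more than 20 mm, lifted or tipped (distance of any of torch, dispenser, coaster from where it was at the start of the episode above 0.02 m or angle between any of torch, dispenser, coaster's own z axis and vertical above 0.3 rad).
It also fails if it takes over 34 s, if anything falls off the work surface, if the arm or the gripper's body presses on something with over 40 N, if the wrist force passes 120 N, or if a joint passes its speed limit or range.

## Robot

A 7-joint arm with a two-finger parallel gripper is mounted at the origin on the work surface. World frame = base frame: x ahead of the robot, y to its left, z up, the work surface at z = 0. Lengths are in m, angles in rad, forces in N, time in s.
With the tool pointing down it reaches from about 0.4 to 0.925 m from the base axis. Payload 5.6 kg.
Tool frame: the origin (TCP) lies where the fingers leave the gripper's body, on its centre line; the fingertips stand 73 mm ahead of it and the grasp point (between the pads) lies 54 mm ahead of it (r.tcp_to_grasp is the distance from the TCP to the grasp point, in m); z points along the fingers, y is the direction in which the jaws open and shut (so a half turn about z gives the same grasp; the last joint's range is limited). The gripper opens to 85 mm and grips with 20 to 120 N. Pads are 22 mm wide; open, the fingers measure 114 mm over their backs; the gripper's body (76 mm by 85 mm) begins 54 mm behind the grasp point. The pads swing forward as they close: fully open they stand 13 mm farther back than shut.
Start: joints at [-1.384, 0.468, -0.012, 1.603, 0.006, 1.071, -0.056], TCP at [0.148, 0.633, 0.304] pointing down, gripper open.
Joint ranges: [-2.53, 2.53], [-0.31, 2.02], [-1.57, 1.55], [0.28, 2.44], [-1.29, 4.43], [0.15, 1.84], [-2.92, 2.92]. Speed limits (rad/s): [2.57, 2.57, 3.14, 3.14, 3.14, 3.14, 3.14].

## Interface

Orientations are given as a rotation vector (axis times angle).
In Python, from workcell import r gives the robot as it stands.
- The arm moves only by the tool send_rows, never from a script. Its argument "rows" is a list of rows, each a list of 3 entries, a list of its own where there are three numbers: the closure, from 0 (fully open) to 1 (shut), then the shift along the world's x, y, z in cm, then the turn, a rotation vector about the world's x, y, z in degrees. A call has 1 to 5 rows; each row is the pose to reach, as a shift and turn from the pose commanded when the call began; what a row does not reach only later rows make up. A row lasts 1/8 s, in which the tool goes at most 62.5 mm and 10.7 degrees, less where a joint would pass 70% of its speed; a pose out of reach is approached as far as the arm can. A call with a gripper value outside its range is refused whole. The fingers move at their own pace and stop on an object; the grip force is fixed at half the most. Time passes only in rows, so rows that repeat a pose let the fingers close. It gives the time, the measured TCP pose, the force and the opening at its end, in the units of the state.
- r.sense(): the state, without advancing time (a new reading comes with each control period).
- r.grab_frame(name): name is "scene" or "top" or "wrist"; returns a dict with "pixels" (420x560x3 uint8, red, green, blue), "range_z" (420x560 float32, m along the optical axis (not along the pixel's ray), 0 where there is no reading), "K" (3x3 intrinsics, pixels), "rvec" (rotation vector, rad) and "tvec" (3), from world to camera coordinates, as OpenCV has them. Camera axes: x right, y down, z forward; pixel columns grow to the right and rows downward; lengths in m; the calibration is good to about 2 mm. The wrist camera is an equidistant fisheye: a pixel r from the principal point sees the ray r / f radians off the axis. A picture is of the moment at which its call begins.
- r.close_job(): hands the job in, once; it reports no verdict.
The state is a dict: "time": time; "joint_positions": joint angles; "joint_velocities": joint speeds; "effort": joint torques, N m; "tcp_pos": TCP position; "tcp_rot": TCP orientation; "contact_force": force on the tool from outside, world axes, zero at the start; "torque": the same for the moment, N m; "finger_gap": opening from 0.0 (shut) to 1.0 (fully open).
Only numpy, scipy, OpenCV 4.12 (cv2) and the standard library are available. Lean on these libraries where they do the work, as an engineer would, in place of code of your own. Each camera call takes 0.05 s, during which the arm holds its last target. There are 200 camera calls.

## Working session

There is one attempt and no reset: what is moved stays moved. The work goes in short steps, Python scripts to look and compute and a tool call to move; the robot and the scene stay as the last step left them, time stands still between calls to the robot, and variables do not carry over. Pictures are saved under pics/ and viewed, about 8 in all and at most 12, crops included, and the job is handed in when it is done.

Besides the shell and the picture viewer there is one more tool, called after "Request:" as a command line: name --argument value ..., lists and objects as JSON in quotes. send_rows: Moves the arm, as the interface text tells. Its arguments: {"type":"object","properties":{"rows":{"type":"array"}},"required":["rows"]}

```bash
mkdir -p pics
cat > h.py <<'E'
import numpy as np, cv2
from workcell import r
def pts(f):
    d=f["range_z"].astype(float);K=f["K"];R=cv2.Rodrigues(np.array(f["rvec"],float))[0]
    v,u=np.mgrid[:d.shape[0],:d.shape[1]]
    P=np.stack([(u-K[0,2])/K[0,0]*d,(v-K[1,2])/K[1,1]*d,d],-1)-np.array(f["tvec"]).reshape(3)
    W=P@R; W[d==0]=np.nan
    return W
def save(f,n): cv2.imwrite(f"pics/{n}.png",f["pixels"][:,:,::-1])
E
python3 - <<'E'
from h import *
for n in("top","scene"):
    f=r.grab_frame(n);save(f,n+"0");np.savez(n+"0",**f)
    W=pts(f);print(n,np.nanmin(W,(0,1)),np.nanmax(W,(0,1)),f["K"][0,0])
print(r.sense())
E
```

```text
top [ 0.12664906 -1.24265431 -0.7642852 ] [1.64119432 1.30553388 0.12520356] 400.9786212294918
scene [-1.60102506 -2.20706496 -0.75964401] [1.27759887 0.57588773 0.31233678] 425.15331097806813
{'time': 0.1, 'joint_positions': array([-1.38401639,  0.46832954, -0.01160112,  1.60354828,  0.00600164,
        1.07138287, -0.05632431]), 'joint_velocities': array([-0.00052714, -0.00274821, -0.0005377 , -0.00298267,  0.00089391,
        0.00015431, -0.00084697]), 'effort': array([ 6.04185370e-04, -5.33524883e+01,  2.14609166e-02, -2.51967466e+01,
        1.14772475e-02,  4.32294648e-03,  1.19093590e-05]), 'tcp_pos': array([0.1480148 , 0.63252301, 0.30300031]), 'tcp_rot': array([-3.60275513e-01, -3.12079629e+00,  2.56382925e-03]), 'contact_force': array([-0.06914763, -0.20734876, -0.96046687]), 'torque': array([-0.04051192,  0.0162199 , -0.0154612 ]), 'finger_gap': 0.9985918973302467}
```

View pics/top0.png

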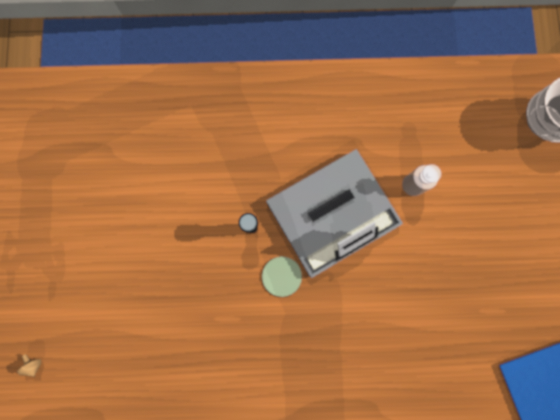

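View pics/scene0.png

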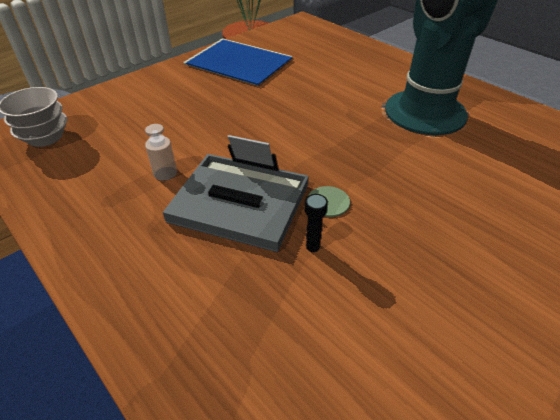

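The top view shows the case centred near (333,213), lip at (331,205), flap upright near (357,240), dispenser (426,177), torch (248,222), coaster (282,277). The scene view agrees. Next I measure poses.

Run:
```python
from h import *
f=dict(np.load("top0.npz"));W=pts(f);px=f["pixels"].astype(int)
for n,(u,v) in dict(case=(333,225),lip=(331,205),flap=(357,240),disp=(426,177),torch=(248,222),coast=(282,277),tab=(300,120)).items(): print(n,W[v,u].round(4))
z=W[...,2];u0=np.zeros(z.shape,bool);u0[140:285,255:410]=1
g=(px.max(-1)-px.min(-1)<25)&u0&(z>0.018)&(z<0.036)
n,l,s,c=cv2.connectedComponentsWithStats((g).astype(np.uint8));k=1+s[1:,4].argmax()
m=(l==k);P=W[m]
rect=cv2.minAreaRect((P[:,:2]*1000).astype(np.float32));print("cover",rect,s[k],np.median(P[:,2]))
b=(px.max(-1)<45)&u0
n,l,s,c=cv2.connectedComponentsWithStats(b.astype(np.uint8))
for i in range(1,n):
    if s[i,4]>30:
        Q=W[l==i];print(c[i],s[i,4],np.nanmean(Q,0).round(4),cv2.minAreaRect((Q[:,:2]*1000).astype(np.float32)))
# whole case: z>0.01 hull within the window
m=u0&(z>0.012)&(z<0.045)
n,l,s,c=cv2.connectedComponentsWithStats(m.astype(np.uint8));k=l[225,333]
rc=cv2.minAreaRect((W[l==k][:,:2]*1000).astype(np.float32));print("case",rc);print(cv2.boxPoints(rc))
h=u0&(z>0.05)
n,l,s,c=cv2.connectedComponentsWithStats(h.astype(np.uint8))
for i in range(1,n):
    if s[i,4]>15: Q=W[l==i];print("high",c[i],s[i,4],Q.mean(0),Q[:,2].max(),cv2.minAreaRect((Q[:,:2]*1000).astype(np.float32)))
```

```text
case [ 0.56   -0.0565  0.0308]
lip [ 0.6039 -0.0527  0.0422]
flap [ 0.5204 -0.0946  0.1034]
disp [ 0.6441 -0.2398  0.1231]
torch [0.5624 0.1274 0.1198]
coast [0.4477 0.0615 0.0092]
tab [0.8191 0.007  0.0024]
cover ((590.582275390625, -59.662200927734375), (199.56515502929688, 240.9184112548828), 28.506555557250977) [ 267  151  134  126 7665] 0.030321456573149184
[339.97777778 200.83333333] 90 [ 0.6128 -0.0733  0.042 ] ((611.102783203125, -69.1424331665039), (9.919867515563965, 64.3491439819336), 28.219209671020508)
case ((590.1703491210938, -59.870269775390625), (200.6649627685547, 240.92404174804688), 28.42059898376465)
[[ 444.5974      -1.6789207]
 [ 559.26294   -213.5662   ]
 [ 735.7433    -118.061615 ]
 [ 621.07776     93.82565  ]]
high [255.78125 223.21875] 32 [0.55971162 0.11180594 0.11716302] 0.12368354659769976 ((559.9384765625, 112.1834945678711), (7.047593593597412, 22.95954704284668), 76.05143737792969)
high [355.84290541 239.47128378] 592 [ 0.52207685 -0.09438135  0.09260723] 0.12436879680894543 ((522.4923706054688, -95.86335754394531), (28.871850967407227, 106.10404968261719), 28.757444381713867)
```

Request:
send_rows --rows '[[1,[4,-4.6,0],[0,0,-9.2]],[1,[8,-9.2,0],[0,0,-18.4]],[1,[12,-13.8,0],[0,0,-27.6]],[1,[16,-18.4,0],[0,0,-36.8]],[1,[20,-23,0],[0,0,-46]]]'

```text
time: 0.72
tcp_pos: [0.3491, 0.4011, 0.3038]
tcp_rot: [-1.558, -2.728, 0.0]
contact_force: [1.2, 0.7, 0.2]
finger_gap: 0.001
```

Request:
send_rows --rows '[[1,[2.6,-5.6,0],[0,0,-9.2]],[1,[5.2,-11.2,0],[0,0,-18.4]],[1,[7.8,-16.8,0],[0,0,-27.6]],[1,[10.4,-22.4,0],[0,0,-36.8]],[1,[13,-28,0],[0,0,-46]]]'

```text
time: 1.35
tcp_pos: [0.4785, 0.1211, 0.3039]
tcp_rot: [-2.5, -1.902, -0.001]
contact_force: [0.4, -0.0, 0.2]
finger_gap: -0.001
```

Request:
send_rows --rows '[[1,[0,-4.8,0],[0,0,-9.2]],[1,[0,-9.6,0],[0,0,-18.4]],[1,[0,-14.4,0],[0,0,-27.6]],[1,[0.2,-19.2,0],[0,0,-36.8]],[1,[0.4,-24,0],[0,0,-46]]]'

```text
time: 1.98
tcp_pos: [0.4818, -0.1184, 0.3039]
tcp_rot: [-3.044, -0.775, -0.0]
contact_force: [0.7, -0.0, -0.3]
finger_gap: -0.001
```

Run:
```python
from h import *
f=r.grab_frame("wrist");save(f,"w1");f=r.grab_frame("scene")
cv2.imwrite("pics/s1.png",cv2.resize(f["pixels"][80:280,140:380,::-1],(720,600)))
s=r.sense();R=cv2.Rodrigues(s["tcp_rot"])[0]
print(s["time"],s["tcp_pos"],R.round(3),s["contact_force"],s["finger_gap"],s["joint_positions"].round(2))
```

```text
2.075 [ 0.48135445 -0.12239645  0.30421415] [[ 0.881  0.473  0.001]
 [ 0.473 -0.881 -0.003]
 [-0.001  0.003 -1.   ]] [ 0.13088734  0.09258115 -0.35740924] 0.0025213956060230703 [-0.51  0.25  0.81  2.01 -0.21  0.97 -0.67]
```

View pics/w1.png

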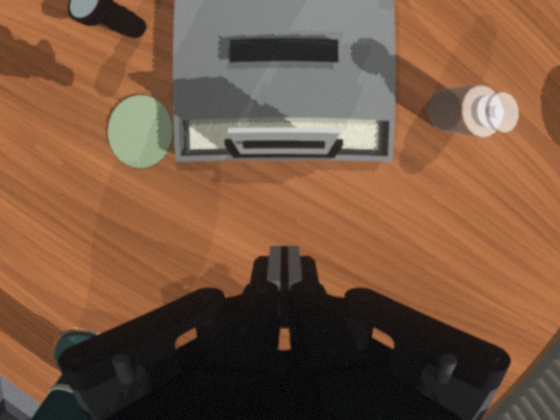

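View pics/s1.png

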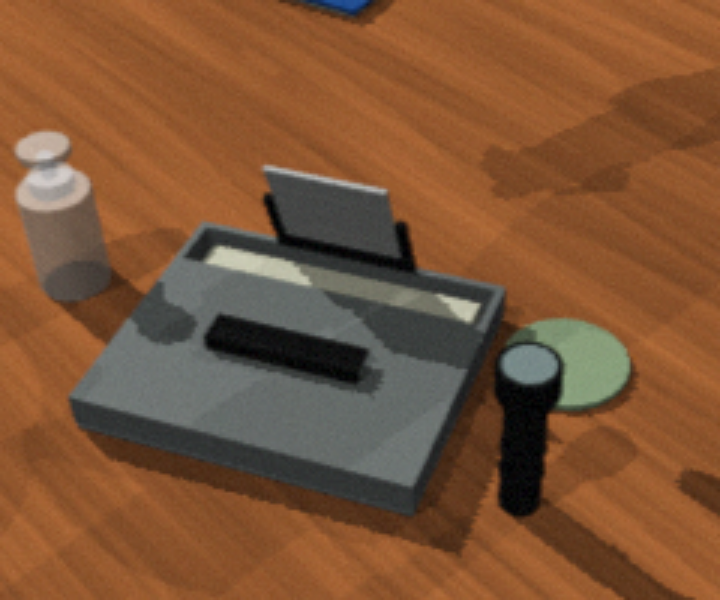

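The wrist view shows the flap raised with its tongue face and rib at (284,145), and the fingertips at (285,250), centred behind it. The scene crop shows the flap upright and nothing disturbed. I descend behind it.

Request:
send_rows --rows '[[1,[0,0,-5],[0,0,0]],[1,[0,0,-10],[0,0,0]],[1,[0,0,-13],[0,0,0]],[1,[0,0,-15],[0,0,0]],[1,[0,0,-15],[0,0,0]]]'

```text
time: 2.7
tcp_pos: [0.4811, -0.1165, 0.1525]
tcp_rot: [-3.041, -0.783, 0.006]
contact_force: [0.2, -0.3, 0.1]
finger_gap: 0.001
```

Run:
```python
from h import *
f=r.grab_frame("scene")
cv2.imwrite("pics/s2.png",cv2.resize(f["pixels"][40:260,140:380,::-1],(654,600)))
s=r.sense();print(s["time"],s["tcp_pos"],s["contact_force"])
h=np.array([.507,-.105]);a=np.radians(28.45);c,sn=np.cos(a),np.sin(a)
d=s["tcp_pos"][:2]-h;print("case rel hinge",c*d[0]+sn*d[1],-sn*d[0]+c*d[1])
for t in (75,60,45,30,15,0):
    t=np.radians(t);x=.046*np.cos(t)-.002*np.sin(t)-.011;z=.033+.046*np.sin(t)+.002*np.cos(t)+.073
    T=np.array([h[0]+c*x,h[1]+sn*x,z]);print(np.degrees(t).round(),T.round(4),((T-s["tcp_pos"])*100).round(2))
```

```text
2.75 [ 0.48182852 -0.11678854  0.1535893 ] [ 0.13855793 -0.05832218  0.22247652]
case rel hinge -0.027747565047432622 0.0016266035679570901
75.0 [ 0.5061 -0.1055  0.151 ] [ 2.43  1.13 -0.26]
60.0 [ 0.516  -0.1001  0.1468] [ 3.42  1.67 -0.68]
45.0 [ 0.5247 -0.0954  0.1399] [ 4.29  2.14 -1.36]
30.0 [ 0.5315 -0.0917  0.1307] [ 4.96  2.5  -2.29]
15.0 [ 0.5359 -0.0893  0.1198] [ 5.41  2.75 -3.38]
0.0 [ 0.5378 -0.0883  0.108 ] [ 5.59  2.85 -4.56]
```

View pics/s2.png

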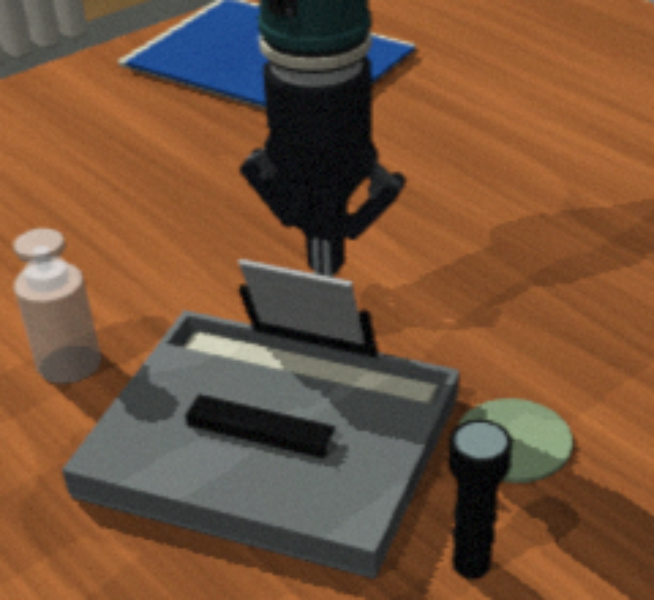

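The fingertip is behind the flap, tip at (322,265), clear of everything. I fold along the arc.

Request:
send_rows --rows '[[1,[0.9,0.4,-0.1],[0,0,0]],[1,[1.8,0.8,-0.2],[0,0,0]],[1,[2.4,1.1,-0.3],[0,0,0]],[1,[2.9,1.4,-0.5],[0,0,0]],[1,[3.4,1.65,-0.7],[0,0,0]]]'

```text
time: 3.38
tcp_pos: [0.5162, -0.1004, 0.1468]
tcp_rot: [-3.043, -0.782, 0.001]
contact_force: [-1.4, 0.7, 1.0]
finger_gap: 0.003
```

Request:
send_rows --rows '[[1,[0.45,0.25,-0.3],[0,0,0]],[1,[0.9,0.5,-0.7],[0,0,0]],[1,[1.25,0.7,-1.1],[0,0,0]],[1,[1.55,0.85,-1.6],[0,0,0]],[1,[1.55,0.85,-1.6],[0,0,0]]]'

```text
time: 4.0
tcp_pos: [0.5317, -0.092, 0.1305]
tcp_rot: [3.042, 0.782, -0.0]
contact_force: [0.3, 0.4, 1.1]
finger_gap: -0.002
```

Run:
```python
from h import *
f=r.grab_frame("scene")
cv2.imwrite("pics/s3.png",cv2.resize(f["pixels"][80:260,160:360,::-1],(667,600)))
s=r.sense();print(s["time"],s["tcp_pos"],s["contact_force"])
```

```text
4.05 [ 0.53149621 -0.09216639  0.13058346] [ 0.4549792  -0.16676792  0.41211149]
```

View pics/s3.png

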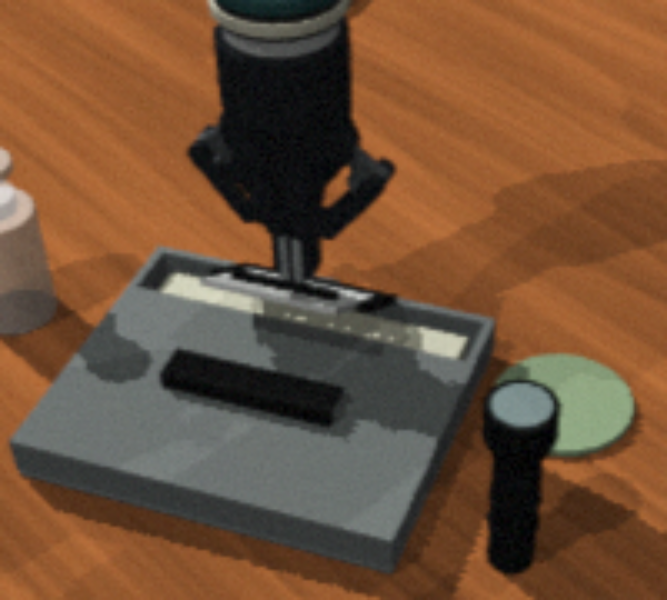

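The flap is folded to roughly 30°, with the finger on the plate behind the rib at (318,290). The case hasn't moved. I continue to flat.

Request:
send_rows --rows '[[1,[0.25,0.15,-0.6],[0,0,0]],[1,[0.45,0.25,-1.1],[0,0,0]],[1,[0.55,0.3,-1.7],[0,0,0]],[1,[0.6,0.35,-2.2],[0,0,0]],[1,[0.6,0.35,-2.3],[0,0,0]]]'

```text
time: 4.68
tcp_pos: [0.5381, -0.0886, 0.1077]
tcp_rot: [3.042, 0.782, 0.001]
contact_force: [1.7, 1.4, 3.2]
finger_gap: -0.003
```

Request:
send_rows --rows '[[1,[0,0,-0.05],[0,0,0]],[1,[0,0,-0.1],[0,0,0]],[1,[0,0,-0.1],[0,0,0]]]'

```text
time: 5.05
tcp_pos: [0.5381, -0.0886, 0.1075]
tcp_rot: [3.043, 0.782, 0.002]
contact_force: [2.5, -0.2, 5.6]
finger_gap: -0.003
```

Run:
```python
from h import *
f=r.grab_frame("scene")
cv2.imwrite("pics/s4.png",cv2.resize(f["pixels"][120:240,180:340,::-1],(800,600)))
s=r.sense();print(s["time"],s["tcp_pos"],s["contact_force"])
```

```text
5.1 [ 0.53806269 -0.08859749  0.107532  ] [1.6343695  1.38926059 6.05765465]
```

View pics/s4.png

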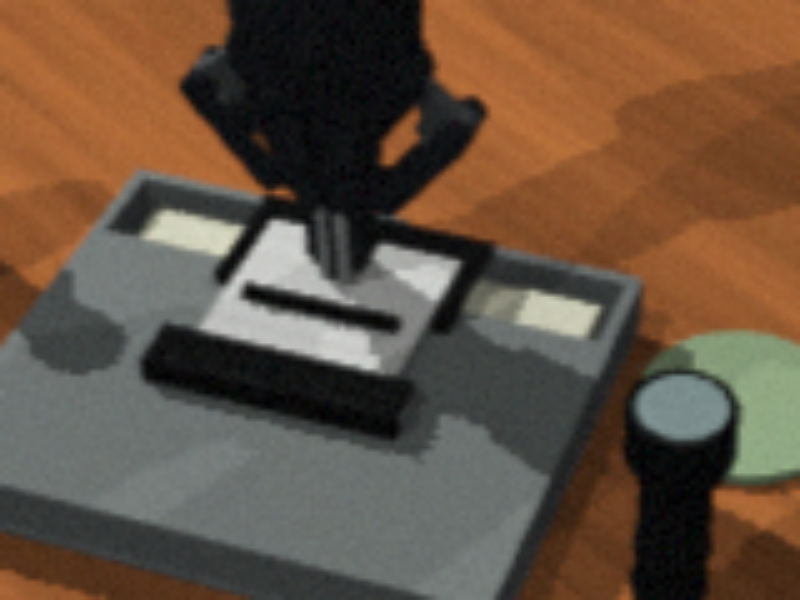

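The flap is flat under the finger (6 N). The tongue edge is clear of the lip and the rib runs (245,290)-(400,325). Now I push forward along case +x.

Request:
send_rows --rows '[[1,[0.35,0.2,0],[0,0,0]],[1,[0.7,0.4,0],[0,0,0]],[1,[1.05,0.6,0],[0,0,0]],[1,[1.4,0.75,0],[0,0,0]],[1,[1.75,0.95,0],[0,0,0]]]'

```text
time: 5.72
tcp_pos: [0.5533, -0.0804, 0.1071]
tcp_rot: [-3.043, -0.781, 0.006]
contact_force: [-10.9, -5.5, 15.5]
finger_gap: -0.002
```

Run:
```python
from h import *
f=r.grab_frame("scene")
cv2.imwrite("pics/s5.png",cv2.resize(f["pixels"][120:240,180:340,::-1],(800,600)))
s=r.sense();print(s["time"],s["tcp_pos"],s["contact_force"])
```

```text
5.775 [ 0.55330251 -0.0804992   0.10720901] [-4.83351758 -1.50036424 10.82683629]
```

View pics/s5.png

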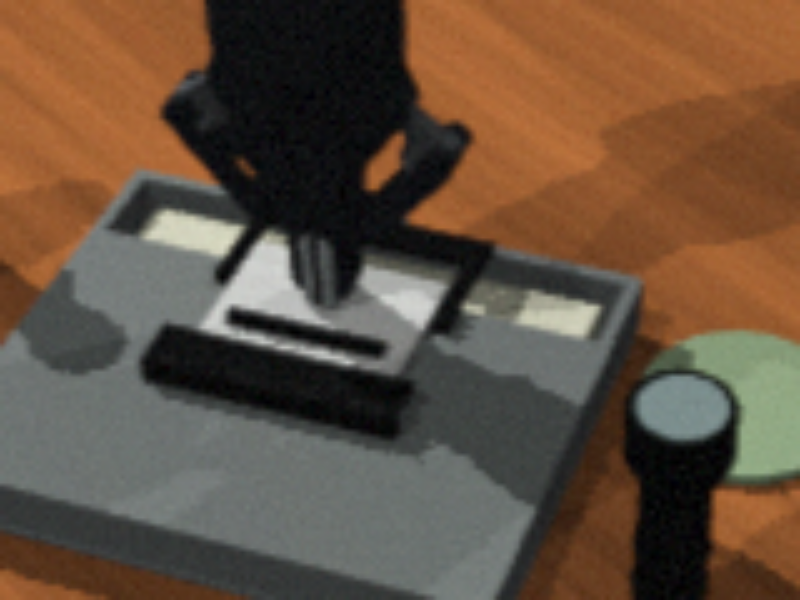

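The rib moved to (230,316)-(385,350), dragged by friction. The case is unmoved. I ray-cast the rib to see how far it went.

```bash
cat >> h.py <<'E'
def rib(f,u,v,z=.041):
    R=cv2.Rodrigues(np.array(f["rvec"],float))[0];t=np.array(f["tvec"]).reshape(3);K=f["K"]
    o=-R.T@t;d=R.T@np.linalg.inv(K)@[u,v,1];p=o+d*(z-o[2])/d[2]
    q=p[:2]-[.507,-.105];a=np.radians(28.45)
    return np.array([np.cos(a)*q[0]+np.sin(a)*q[1],-np.sin(a)*q[0]+np.cos(a)*q[1]])*1000
E
python3 - <<'E'
from h import *
f=dict(np.load("scene0.npz"))
for u,v in((322,307),(307,333)): print(rib(f,180+u/5,120+v/5).round(1))
E
```

```text
[68.8  5.4]
[85.8  5.8]
```

The rib moved about 17 mm, so the tongue is at its stop (nominal 16). I lift off and check.

Request:
send_rows --rows '[[1,[0,0,0.4],[0,0,0]],[1,[0,0,1.5],[0,0,0]],[1,[-2,-1,4],[0,0,0]],[1,[-5,-3,8],[0,0,0]],[1,[-9,-5,13],[0,0,0]]]'

```text
time: 6.4
tcp_pos: [0.4669, -0.1281, 0.2345]
tcp_rot: [3.042, 0.783, -0.002]
contact_force: [0.6, -0.4, 1.7]
finger_gap: 0.005
```

Run:
```python
from h import *
f=r.grab_frame("scene")
cv2.imwrite("pics/s6.png",cv2.resize(f["pixels"][120:240,180:340,::-1],(800,600)))
s=r.sense();print(s["time"],s["tcp_pos"],s["contact_force"])
f=r.grab_frame("top");W=pts(f);z=W[...,2];m=np.zeros(z.shape,bool);m[140:285,255:410]=1
m&=(z>.012)&(z<.045);l=cv2.connectedComponents(m.astype(np.uint8))[1]
print(cv2.minAreaRect((W[l==l[190,310]][:,:2]*1000).astype(np.float32)))
a=np.radians(28.45)
for x in(20,35,50,60,70,85): # heights along the flap's axis
    q=np.array([.507,-.105])+x/1e3*np.array([np.cos(a),np.sin(a)]);e=np.hypot(*(W[...,:2]-q).transpose(2,0,1));e[np.isnan(e)]=9
    i=np.unravel_index(e.argmin(),e.shape);print(x,z[i].round(4),e[i].round(4))
```

```text
6.45 [ 0.46377728 -0.13228835  0.23902435] [-3.11737713 -2.99942823  1.5092691 ]
((589.8798217773438, -59.79270935058594), (200.3374481201172, 240.42800903320312), 28.47748374938965)
20 0.0201 0.0013
35 0.0362 0.0006
50 0.0399 0.0008
60 0.0358 0.0009
70 0.0376 0.0007
85 0.0398 0.0009
```

View pics/s6.png

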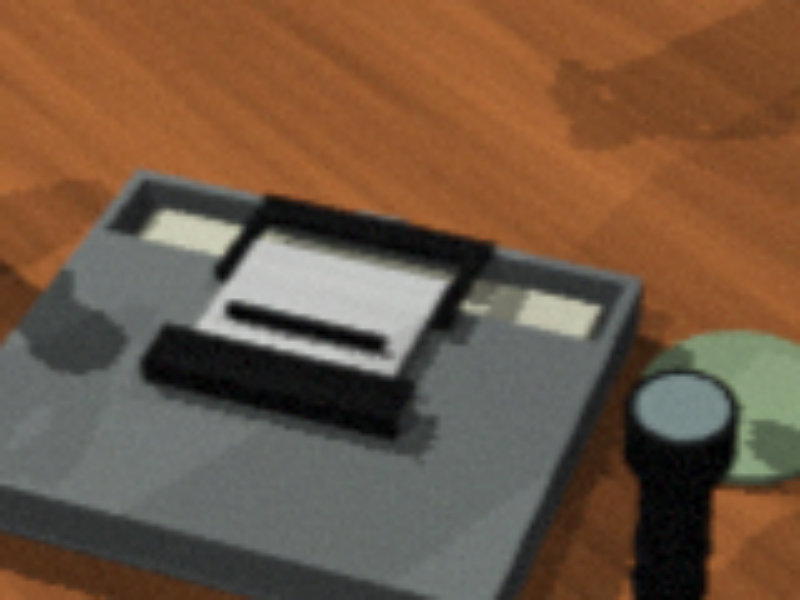

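The flap stays down by itself, tongue under the lip, and the case is unmoved. One numeric check of the rib travel for margin (s4 before, s6 after, dark mask).

Run:
```python
from h import *
f=dict(np.load("scene0.npz"))
for n in("s4","s5","s6"):
    g=cv2.imread(f"pics/{n}.png").max(-1);m=(g<70).astype(np.uint8)
    k,l,s,c=cv2.connectedComponentsWithStats(m)
    for i in range(1,k):
        if 1000<s[i,4]<5000 and 230<c[i][0]<400: print(n,s[i],c[i].round(1),rib(f,180+c[i][0]/5,120+c[i][1]/5).round(1))
```

```text
s4 [ 244  286  156   48 2535] [324.1 309.3] [69.8  6.8]
s5 [ 229  310  158   49 2592] [309.3 334. ] [86.  7.]
s6 [ 227  304  158   49 2538] [306.2 327.9] [83.   4.3]
```

Travel is 16.2 mm. The small shift in s6 fits the flap rising ~1 mm against the lip. I settle, then hand in.

Request:
send_rows --rows '[[1,[0,0,2],[0,0,0]],[1,[0,0,2],[0,0,0]],[1,[0,0,2],[0,0,0]]]'

```text
time: 6.88
tcp_pos: [0.4677, -0.1272, 0.2527]
tcp_rot: [-3.042, -0.783, 0.002]
contact_force: [-0.3, 1.0, -0.6]
finger_gap: 0.002
```

```bash
python3 -c "
from workcell import r
s=r.sense();print(s['time'],s['tcp_pos'],s['contact_force']);print(r.close_job())"
```

```text
6.875 [ 0.46773555 -0.12715349  0.25273686] [-0.30472167  0.96605307 -0.56742086]
the job is handed in; nothing more can be done
None
```

I folded the flap flat with the shut fingertips, slid the tongue forward under the lip, backed the arm off and handed the job in at 6.9 s. No verdict was reported.

- **Flap:** it stayed flat after the finger lifted. Depth readings along it were about 36–40 mm, so it is held by the lip.
- **Tongue:** the rib moved 16.2 mm between the pictures before and after the push, which matches the full 16 mm stop. After release the same measurement read 3 mm less (about 13 mm of travel). I put that down to the flap rising about 1 mm against the lip, but did not check it separately. Both readings are above the 11 mm needed.
- **How the tongue moved:** the fingertip dragged it forward by friction on the plate; it did not push against the rib.
- **Case:** it is within 0.5 mm of where it started.
- **Other objects:** the torch and coaster look unmoved in the last picture. The dispenser was outside the last crops, but the arm never came near it.
- **Arm:** it was about 15 cm above the case with near-zero wrist force when I handed in.

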